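# Lock the gauge nest with the T-bolt and zero the dial

### The arm

A 6-joint arm with a two-finger parallel gripper is mounted at the origin on the work surface. World frame = base frame: x ahead of the robot, y to its left, z up, the work surface at z = 0. Lengths are in m, angles in rad, forces in N, time in s.
With the tool pointing down it reaches from about 0.35 to 0.85 m from the base axis. Payload 8.1 kg.
Tool frame: the origin (TCP) lies on the mounting face of the last link; the fingertips stand 186 mm ahead of it and the grasp point (between the pads) lies 167 mm ahead of it; z points along the fingers, y is the line along which they close (so a half turn about z gives the same grasp; the last joint's range is limited). The gripper opens to 93 mm and grips with 3 to 60 N. Pads are 15 mm wide; open, the fingers measure 128 mm over their backs; the gripper's body (75 mm by 188 mm) begins 65 mm behind the grasp point.
Start: joints at [1.144, 0.13, 1.488, -0, 1.523, -0.085], TCP at [0.201, 0.565, 0.405] pointing down, gripper open.
Joint ranges: [-2.96, 2.96], [-0.89, 2.26], [0.02, 2.5], [-1.34, 4.48], [0, 2.73], [-2.66, 2.66]. Speed limits (rad/s): [2.39, 2.39, 2.79, 3.14, 3.14, 3.14].

### API

Orientations are given as a rotation vector (axis times angle).
In Python, from plant import read_state, read_camera, camera_params, close_job gives the robot as it stands. The module is installed in compiled form; this text tells all that it offers.
- The arm moves only by the tool servo_tool, never from a script. Its argument "increments" is a list of rows, each an object with "slide": the shift along the tool's x, y, z in mm, a list of three; "dr": the turn, a rotation vector about the tool's x, y, z in rad, a list of three; "jaw": the closure, from 0 (fully open) to 1 (shut). In form: [{"slide": [x, y, z], "dr": [ax, ay, az], "jaw": jaw}, ...]. A call has 1 to 20 rows; each row is the pose to reach, as a shift and turn from the pose commanded when the call began, along the tool's axes at that moment; what a row does not reach only later rows make up. A row lasts 1/10 s, in which the tool goes at most 50 mm and 8.59 degrees, less where a joint would pass 70% of its speed; a pose out of reach is approached as far as the arm can. A call with a gripper value outside its range is refused whole. The fingers move at their own pace and stop on an object; "force" is the grip in N (left out, the last holds). Time passes only in rows, so rows that repeat a pose let the fingers close. It gives the time, the measured TCP pose, the force, the opening and the grip force at its end, in the units of the state.
- read_state(): the state, without advancing time (a new reading comes with each control period).
- read_camera(name): name is "scene" or "top"; returns (picture, depth): 420x560x3 uint8, red, green, blue; 420x560 float32, m along the optical axis (not along the pixel's ray), 0 where there is no reading.
- camera_params(name): a dict with "fx", "fy", "cx", "cy" (pixels), "k1" (the pictures are not rectified: a ray, as slopes to the right and down, at radius r is drawn at 1 + k1 r^2 times it, then the intrinsics apply), "rvec" (rotation vector, rad) and "tvec" (3), from world to camera coordinates, as OpenCV has them. Camera axes: x right, y down, z forward; pixel columns grow to the right and rows downward; lengths in m; the calibration is good to about 2 mm. A picture is of the moment at which its call begins. camera_params takes no time and is no camera call.
- close_job(): hands the job in; it is judged then, once.
The state is a dict: "t": time; "q": joint angles; "dq": joint speeds; "joint_torque": joint torques, N m; "tool_pos": TCP position; "orientation": TCP orientation; "force": force on the tool from outside, world axes, zero at the start; "wrist_torque": the same for the moment, N m; "opening": finger opening in m; "gripper_force": force on a finger pad.
Only numpy, scipy, OpenCV 4.12 (cv2) and the standard library are available. Lean on these libraries where they do the work, as an engineer would, in place of code of your own. Each camera call takes 0.05 s, during which the arm holds its last target. There are 200 camera calls.

### The job

Get the dial gauge on the bench ready for checking heater plates: take the spring T-bolt from the rack, put its T-head down through the slot in the nest plate, press it against its spring and give it a full quarter turn so that it locks the nest when you let go. Then, with the nest locked, turn the dial's bezel until the pointer reads zero. Leave the other things on the bench and in the rack as they are.

Things in the scene. Friction and masses are not known exactly. Their poses are not given: they have to be found in the camera images.
- tbolt: The spring T-bolt, 74 mm tall, 0.16 kg, hanging upright by its collar in one of the rack's three slots; the only one there with a flat bar handle. Origin at the centre of the T-head's underside, z up along the shank; x along the T-head and also along the bar handle (both lie the same way). T-head 30 (x) x 9 (y) x 8 mm, steel; round shank 9 mm.
- bolt_head (a point): Middle of the T-head, 4 mm above the T-bolt's origin.
- bolt_handle (a point): Grip point in the T-bolt's black plastic bar handle, 64 mm above its origin. The bar is 40 (x) x 12 (y) mm, from 48 to 74 mm above the origin; grip it across its 12 mm.
- bolt_collar (a point): Middle of the underside of the T-bolt's sliding steel collar (26 mm across, 6 mm thick), 28 mm above the bolt's origin with the spring slack. The collar rests on whatever the bolt is put through; pushing the bolt on slides it up the shank by at most 6 mm against the spring (3 N at first, 15 N at the stop).
- fixture: The dial gauge stand, fixed on the bench: grey base plate 150 x 280 mm (y from -225 to +55 mm) carrying a steel bridge, 112 x 168 mm (y from -121 to +46 mm), with the nest on it. Origin on the bench straight under the middle of the slot, z up; x along the slot's length; the dial stands in the direction of -y.
- bridge_slot (a point): Middle of the bridge's slot at the underside of the bridge, 45 mm above the bench; slot 36 (x) x 15 mm (y), plate 12 mm thick, open space below. To lock, the T-head goes wholly below this level and turns till it lies along the fixture's y, either way round; let go, the spring pulls it up against the underside (bolt's origin 37 mm above the bench; 33 mm when pressed to the stop).
- nest: Loose aluminium nest plate 91 x 153 x 10 mm, 0.75 kg, lying on the bridge between low ledges (1 mm play), with a steel setting disc (64 mm across, 12 mm thick) screwed on it 81 mm from the slot towards the dial. Same axes as the fixture; origin under the middle of its own slot. Its top is 67 mm above the bench.
- slot_mouth (a point): Middle of the slot's mouth in the top face of the nest, 67 mm above the bench. The nest's slot is 34 (x) x 13 mm (y).
- dial_center (a point): Middle of the dial's bezel, on the dial's upright axis, 93 mm above the bench, 175 mm from the slot. The dial faces up. The bezel is a knurled steel ring 56 mm across and 12 mm tall (87 to 99 mm above the bench), to be gripped across its rim from above and turned. The case below it is 50 mm across, down to 60 mm above the bench.
- stem_clamp (a point): Middle of the top of the post that clamps the dial's stem, on the nest's side of the dial, 81 mm above the bench; 22 (x) x 14 mm (y), 36 mm from the dial's axis. Keep the fingertips clear of it: grip the bezel on the fixture's +x and -x sides.
- dial_zero (a point): The long broad black zero mark on the dial face (with a small black diamond on the rim), 20.5 mm from the dial's axis; it turns with the bezel.
- needle_tip (a point): A point near the tip of the black pointer, 20.5 mm from the dial's axis. The pointer stays where it is; it is under the glass.
- bezel (a joint): Turn of the bezel with the scale, rad, positive anticlockwise from above; at 0 the zero mark points along -y of the fixture. Free both ways for 3 rad, light friction (0.05 N m), stays where it is left.
- needle (a joint): Angle of the pointer, counted like the bezel's: the dial reads zero where both are equal.
- rack: Steel rack fixed on the bench, 56 x 200 mm with feet, top 48 mm above the bench, three oblong slots 34 mm long (along y) and 13 mm wide (x), 55 mm apart along y. Origin on the bench under the middle slot.
- plug: Plug gauge with a round steel handle 20 mm across, in another slot of the rack; not needed. Origin under its collar, on the rack's top; 45 mm tall above it.
- pin: Locating pin with a black ball knob 24 mm across, in another slot of the rack; not needed. Origin under its collar, on the rack's top; 42 mm tall above it.
- carafe: Glass coffee carafe with black handle, 120 mm across, 112 mm tall, standing on the bench; not needed. Origin at the centre of its underside.
- pot_lid: Black carafe lid 84 mm across, 24 mm tall, on the bench; not needed.
- pot_handle: Black plastic carafe handle 100 mm long, 22 mm tall, on the bench; not needed.
- heater_plate: Aluminium heater plate 64 mm across, 12 mm thick, on the bench; not needed.
- driver: Screwdriver lying on the bench; not needed.
Not all that is in view belongs to the job. Several things have the shape of the nest; the one meant has the colours described above. Leave any red look-alike of the tbolt alone.

How it is judged:
By the outcome, as a careful person would: the job done as asked, in the order asked, and still so for the second after the job is handed in, with the robot touching nothing.
It also fails if it takes over 67 s, if anything falls off the work surface, if the arm or the gripper's body presses on something with over 40 N, if the wrist force passes 120 N, or if a joint passes its speed limit or range.

## Working session

There is one attempt and no reset: what is moved stays moved. The work goes in short steps, Python scripts to look and compute and a tool call to move; the robot and the scene stay as the last step left them, time stands still between calls to the robot, and variables do not carry over. Pictures are saved under pics/ and viewed, at most 10 in all, crops included, and the job is handed in when it is done.

Besides the shell and the picture viewer there is one more tool, called after "Emit:" as name([rows], argument=value, ...), one row to a line, values as JSON. servo_tool: Moves the arm, as the interface text tells. Its arguments: {"type":"object","properties":{"increments":{"type":"array"},"force":{"type":"number"}},"required":["increments"]}

```bash
mkdir -p pics
cat > h.py <<'E'
import numpy as np, cv2
from plant import *
def cam(n):
    p=camera_params(n); R,_=cv2.Rodrigues(np.array(p["rvec"],float)); return p,R,np.array(p["tvec"],float).ravel()
def undist(p,u,v):
    x=(u-p["cx"])/p["fx"]; y=(v-p["cy"])/p["fy"]; a,b=x,y
    for _ in range(20):
        s=1+p["k1"]*(a*a+b*b); a,b=x/s,y/s
    return a,b
def onz(n,u,v,z):   # pixel -> world point on height z
    p,R,t=cam(n); a,b=undist(p,np.asarray(u,float),np.asarray(v,float))
    d=np.stack([a,b,np.ones_like(a)],-1)@R; c=-R.T@t
    return c+d*((z-c[2])/d[...,2])[...,None]
def cloud(n,D):
    p,R,t=cam(n); v,u=np.mgrid[:D.shape[0],:D.shape[1]].astype(float); a,b=undist(p,u,v)
    return (np.stack([a*D,b*D,D],-1)-t)@R
def proj(n,P):
    p,R,t=cam(n); c=np.asarray(P,float)@R.T+t; a,b=c[...,0]/c[...,2],c[...,1]/c[...,2]; s=1+p["k1"]*(a*a+b*b)
    return np.stack([a*s*p["fx"]+p["cx"],b*s*p["fy"]+p["cy"]],-1)
def snap(n,f):
    I,D=read_camera(n); np.savez(f"{f}.npz",I=I,D=D); return I,D
def save(f,I): cv2.imwrite(f"pics/{f}.png",I[:,:,::-1])
E
python3 - <<'E'
from h import *
for n in("scene","top"):
    I,D=snap(n,n+"0"); save(n+"0",I); p,R,t=cam(n); print(n,-R.T@t,R[2],p["fx"])
print(read_state())
E
```

```text
scene [0.96642062 0.50631619 0.75235924] [-0.54169441 -0.45264641 -0.70829259] 384.98194337106486
top [0.4458914  0.0825112  1.17020105] [ 0.03059662  0.02269996 -0.99927402] 452.16094067331966
{'t': 0.1, 'q': array([ 1.14363459e+00,  1.31089587e-01,  1.48917090e+00, -1.21907557e-06,
        1.52296978e+00, -8.53745373e-02]), 'dq': array([-0.00064096, -0.00070743, -0.00457974,  0.00081657,  0.00071933,
       -0.00105258]), 'joint_torque': array([ 1.36354563e-03, -5.61342931e+01, -4.93095195e+01,  7.69932009e-02,
        2.93748861e-02,  1.13570763e-05]), 'tool_pos': array([0.20098447, 0.56512409, 0.40378944]), 'orientation': array([-5.34198025e-01, -3.09542084e+00,  2.48850177e-03]), 'force': array([-0.14756352,  0.30907729,  0.51595254]), 'wrist_torque': array([-0.04103841,  0.01211613, -0.00551816]), 'gripper_force': 0.0, 'opening': 0.09337917180463086}
```

View pics/scene0.png

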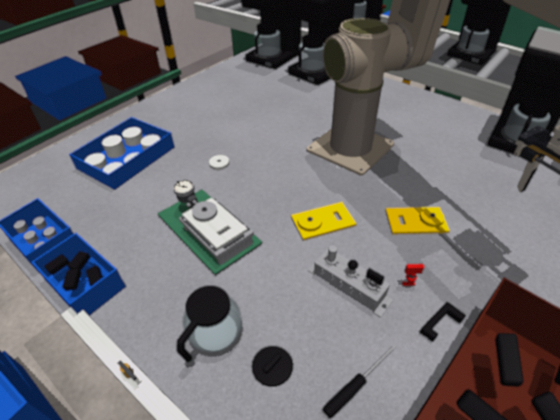

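View pics/top0.png

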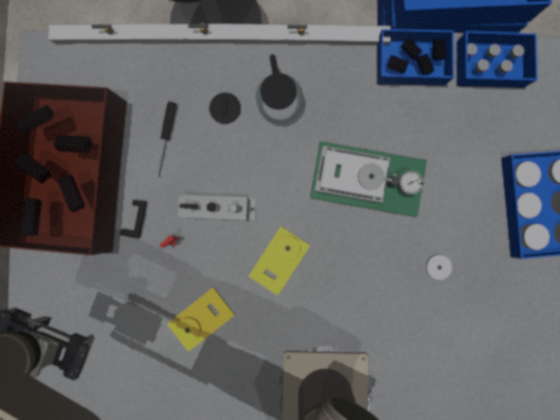

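The top view shows the only aluminium and steel nest with a dial at about (352,175) to (410,182). The two yellow nest-shaped plates at (280,260) and (202,320) are look-alikes. The rack is at (213,207). The black bar handle at (190,207) is the T-bolt, the ball pin is at (212,207) and the plug is at (235,208). The red look-alike lies on the bench at (170,240). I'll confirm this in one enlarged crop.

Run:
```python
from h import *
z=np.load("top0.npz");I,D=z["I"],z["D"]
a=cv2.resize(I[138:222,305:435],None,fx=6,fy=6,interpolation=cv2.INTER_CUBIC)[:, :780]
b=cv2.resize(I[183:231,160:270],None,fx=2,fy=2,interpolation=cv2.INTER_CUBIC)
s=np.load("scene0.npz")["I"]
c=cv2.resize(s[240:315,305:430],None,fx=3,fy=3,interpolation=cv2.INTER_CUBIC)
out=np.zeros((600,800,3),np.uint8); a=cv2.resize(a,(560,362)); out[:362,:560]=a; out[365:365+b.shape[0],:b.shape[1]]=b; out[365:590,230:605]=c
save("crop1",out)
P=cloud("top",D)
def rect(roi,zl,zh):
    r0,r1,c0,c1=roi; Q=P[r0:r1,c0:c1].reshape(-1,3); m=(Q[:,2]>zl)&(Q[:,2]<zh); Q=Q[m]
    print(len(Q),np.median(Q[:,2]),[np.round(x,4) for x in cv2.minAreaRect((Q[:,:2]).astype(np.float32)*1000)]); return Q
fx=(135,225,305,435); rk=(185,228,160,270)
rect(rk,.043,.053); q=rect((195,220,175,203),.08,.115); 
rect(fx,.062,.072); rect(fx,.074,.083); q=rect(fx,.092,.105); rect(fx,.004,.02)
```

```text
1168 0.048152013012765116 [array([472.3448, 291.5883]), array([166.8735,  55.9633]), np.float64(88.851)]
89 0.09356304060115327 [array([472.8842, 346.292 ]), array([11.7744, 39.9095]), np.float64(0.6772)]
1877 0.06629941564204551 [array([557.4437, -77.1908]), array([213.2649, 105.5445]), np.float64(81.3288)]
584 0.07849425886710895 [array([ 557.4702, -140.8457]), array([ 61.1916, 155.073 ]), np.float64(3.5944)]
389 0.09568878621986998 [array([ 538.6818, -188.1145]), array([52.3048, 53.2941]), np.float64(35.2588)]
2789 0.013201914161196862 [array([ 551.7708, -104.1267]), array([230.5389, 333.7839]), np.float64(1.1081)]
```

View pics/crop1.png

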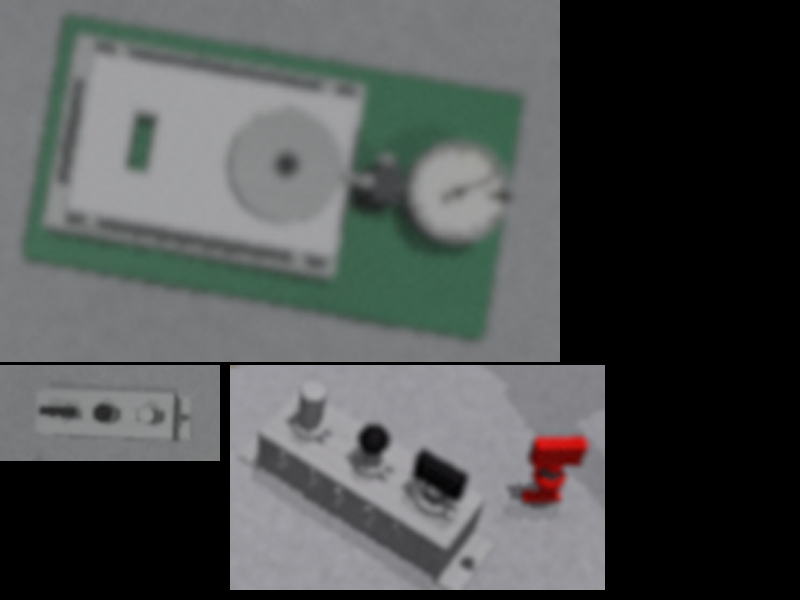

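```bash
cat >> h.py <<'E'
def ortho(n,I,cx,cy,z,half,res,yaw=0):
    # picture: right = local +x, up = local +y (local axes turned by yaw); metres
    k=int(2*half/res); g=(np.arange(k)-(k-1)/2)*res; X,Y=np.meshgrid(g,-g); c,s=np.cos(yaw),np.sin(yaw)
    W=np.stack([cx+c*X-s*Y,cy+s*X+c*Y,np.full_like(X,z)],-1); m=proj(n,W).astype(np.float32)
    return cv2.remap(I,m[...,0],m[...,1],cv2.INTER_CUBIC)
E
python3 - <<'E'
from h import *
def fitc(Q):
    A=np.c_[2*Q,np.ones(len(Q))]; s=np.linalg.lstsq(A,(Q**2).sum(1),rcond=None)[0]; return s[:2],np.sqrt(s[2]+s[0]**2+s[1]**2)
for n in("top","scene"):
    z=np.load(n+"0.npz");I,D=z["I"],z["D"]; P=cloud(n,D)
    def sel(c,r,zl,zh):
        m=(np.hypot(P[...,0]-c[0],P[...,1]-c[1])<r)&(P[...,2]>zl)&(P[...,2]<zh); return P[m]
    for nm,c,r,zl,zh in(("disc",(.557,-.10),.04,.075,.083),("dial",(.539,-.188),.035,.089,.104)):
        Q=sel(c,r,zl,zh); h=cv2.convexHull((Q[:,:2]*1000).astype(np.float32))[:,0]; 
        print(n,nm,len(Q),Q.mean(0)*1000,cv2.minEnclosingCircle(h),fitc(h.astype(float)))
    q=sel((.473,.346),.03,.085,.1); print(n,"handle",len(q),q.mean(0)*1000,cv2.minAreaRect((q[:,:2]*1000).astype(np.float32)))
o=[]
for n in("top","scene"):
    I=np.load(n+"0.npz")["I"]
    o.append(np.hstack([ortho(n,I,.565,-.02,.067,.03,.0002),ortho(n,I,.557,-.1,.079,.04,.0004*2/3),ortho(n,I,.539,-.188,.097,.035,.0035/15)])[:300])
w=max(x.shape[1] for x in o); save("ortho1",cv2.resize(np.vstack(o),(800,534)) if w>800 else np.vstack(o)); print(w)
E
```

```text
top disc 504 [554.38736085 -95.71006546  78.58310888] ((554.396240234375, -100.06877136230469), 37.07119369506836) (array([554.04687261, -97.60674389]), np.float64(32.924249374318364))
top dial 419 [ 539.04490135 -187.36311007   95.62823971] ((539.514404296875, -187.60374450683594), 27.471160888671875) (array([ 539.16799003, -187.33930526]), np.float64(26.82262837357746))
top handle 84 [473.70587756 346.24689553  93.56468978] ((473.77398681640625, 346.4386291503906), (9.763579368591309, 39.75539016723633), 1.3860710859298706)
scene disc 342 [559.38664573 -92.10332101  78.08747958] ((557.944580078125, -101.0826187133789), 38.924983978271484) (array([557.95590461, -95.83317286]), np.float64(32.32057016435176))
scene dial 286 [ 543.75267447 -185.25431904   95.32377971] ((542.6412963867188, -185.80503845214844), 29.83610725402832) (array([ 542.98624373, -185.94568221]), np.float64(28.865449637916356))
scene handle 127 [478.23687082 347.16431673  92.07667989] ((476.2543029785156, 346.9205322265625), (38.574790954589844, 13.551456451416016), 87.35211944580078)
900
```

View pics/ortho1.png

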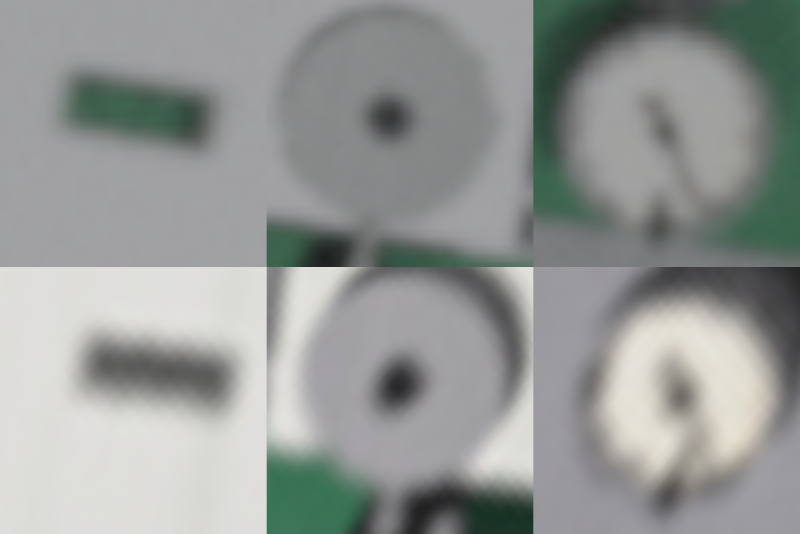

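The rectified views give these positions, in top-camera coordinates:
- **Slot:** about (566.3, -15.0) mm, yaw about -9°.
- **Disc:** (553.7, -95) mm.
- **Dial:** (539, -187.6) mm. The slot-to-disc distance of 81 and slot-to-dial distance of 175 both match.
- **T-bolt handle:** (474–476, 346.5) mm, top at z 94 as expected.

The scene camera is offset by about (+4, +1) mm. I'll resolve that with the bolt in hand, and move now.

Emit:
servo_tool([
  {"slide": [-331,-114,104],"dr": [0,0,1.229],"jaw": 0},
  {"slide": [-331,-114,104],"dr": [0,0,1.229],"jaw": 0},
  {"slide": [-331,-114,104],"dr": [0,0,1.229],"jaw": 0},
  {"slide": [-331,-114,104],"dr": [0,0,1.229],"jaw": 0},
  {"slide": [-331,-114,104],"dr": [0,0,1.229],"jaw": 0},
  {"slide": [-331,-114,104],"dr": [0,0,1.229],"jaw": 0},
  {"slide": [-331,-114,104],"dr": [0,0,1.229],"jaw": 0},
  {"slide": [-331,-114,104],"dr": [0,0,1.229],"jaw": 0},
  {"slide": [-331,-114,104],"dr": [0,0,1.229],"jaw": 0},
  {"slide": [-331,-114,104],"dr": [0,0,1.229],"jaw": 0},
  {"slide": [-331,-114,104],"dr": [0,0,1.229],"jaw": 0},
  {"slide": [-331,-114,104],"dr": [0,0,1.229],"jaw": 0},
  {"slide": [-331,-114,104],"dr": [0,0,1.229],"jaw": 0},
], force=10)

```text
t: 1.4
tool_pos: [0.4741, 0.3478, 0.3012]
orientation: [2.218, 2.224, 0.001]
force: [0.5, 0.1, 0.1]
opening: 0.0931
gripper_force: 0.0
```

Emit:
servo_tool([
  {"slide": [-1,1,25],"dr": [0,0,0],"jaw": 0},
  {"slide": [-1,1,49],"dr": [0,0,0],"jaw": 0},
  {"slide": [-1,1,49],"dr": [0,0,0],"jaw": 0.5},
  {"slide": [-1,1,49],"dr": [0,0,0],"jaw": 0.8},
  {"slide": [-1,1,49],"dr": [0,0,0],"jaw": 0.9},
  {"slide": [-1,1,49],"dr": [0,0,0],"jaw": 1},
  {"slide": [-1,1,49],"dr": [0,0,0],"jaw": 1},
  {"slide": [-1,1,49],"dr": [0,0,0],"jaw": 1},
  {"slide": [-1,1,49],"dr": [0,0,0],"jaw": 1},
  {"slide": [-1,1,49],"dr": [0,0,0],"jaw": 1},
], force=10)

```text
t: 2.4
tool_pos: [0.4758, 0.3459, 0.2518]
orientation: [2.222, 2.221, 0.0]
force: [-0.5, -0.3, 0.8]
opening: 0.0339
gripper_force: 0.0
```

Emit:
servo_tool([
  {"slide": [0,0,0],"dr": [0,0,0],"jaw": 1},
  {"slide": [0,0,0],"dr": [0,0,0],"jaw": 1},
  {"slide": [0,0,0],"dr": [0,0,0],"jaw": 1},
  {"slide": [0,0,0],"dr": [0,0,0],"jaw": 1},
  {"slide": [0,0,0],"dr": [0,0,0],"jaw": 1},
  {"slide": [0,0,0],"dr": [0,0,0],"jaw": 1},
], force=10)

```text
t: 3.0
tool_pos: [0.4757, 0.3459, 0.2517]
orientation: [-2.221, -2.221, 0.0]
force: [-1.2, 0.3, 0.4]
opening: 0.0154
gripper_force: 10.0
```

Emit:
servo_tool([
  {"slide": [0,0,0],"dr": [0,0,0],"jaw": 1},
  {"slide": [0,0,0],"dr": [0,0,0],"jaw": 1},
  {"slide": [0,0,0],"dr": [0,0,0],"jaw": 1},
  {"slide": [0,0,0],"dr": [0,0,0],"jaw": 1},
  {"slide": [0,0,0],"dr": [0,0,0],"jaw": 1},
], force=45)

```text
t: 3.5
tool_pos: [0.4757, 0.3459, 0.2517]
orientation: [-2.221, -2.221, 0.0]
force: [-0.9, -0.0, 0.3]
opening: 0.0134
gripper_force: 45.0
```

Emit:
servo_tool([
  {"slide": [0,0,-8],"dr": [0,0,0],"jaw": 1},
  {"slide": [0,0,-16],"dr": [0,0,0],"jaw": 1},
  {"slide": [0,0,-30],"dr": [0,0,0],"jaw": 1},
  {"slide": [0,0,-50],"dr": [0,0,0],"jaw": 1},
  {"slide": [0,0,-75],"dr": [0,0,0],"jaw": 1},
  {"slide": [0,0,-95],"dr": [0,0,0],"jaw": 1},
  {"slide": [0,0,-95],"dr": [0,0,0],"jaw": 1},
])

```text
t: 4.2
tool_pos: [0.4769, 0.3466, 0.352]
orientation: [2.22, 2.22, 0.012]
force: [0.7, -0.5, -1.9]
opening: 0.0134
gripper_force: 45.0
```

Run:
```python
from h import *
s=read_state(); print(s["tool_pos"],s["orientation"],s["opening"],s["gripper_force"])
x,y,z=s["tool_pos"]; o=[]
for n in("scene","top"):
    I,D=snap(n,n+"1"); g=np.array([x,y,z-.167]); u,v=np.round(proj(n,g)).astype(int); print(n,u,v,proj(n,g),proj(n,g-[0,0,.06]))
    o.append(cv2.resize(I[v-45:v+45,u-45:u+45],(400,400),interpolation=cv2.INTER_CUBIC))
save("held",np.hstack(o))
```

```text
[0.47685777 0.3466277  0.35199236] [2.22004373 2.22004111 0.01204769] 0.013394437789827313 44.99943673610687
scene 383 245 [382.5548754  244.83370473] [377.59158624 263.94220215]
top 177 202 [176.73675476 202.31232034] [183.52387423 203.25617412]
```

View pics/held.png

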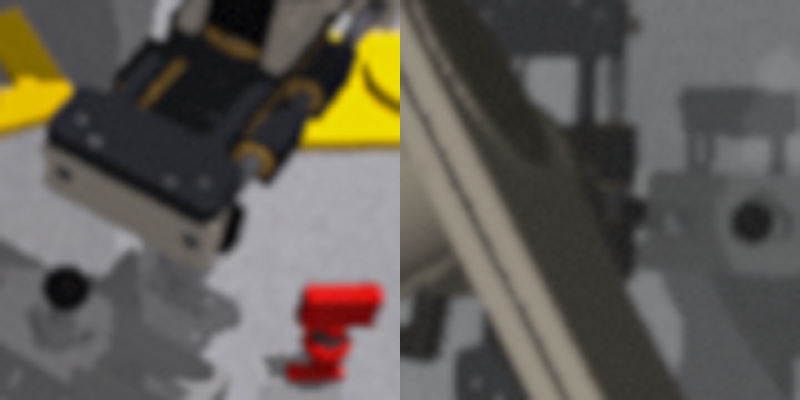

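The gripper body hides the bolt, but the opening (13.4 mm) and the weight (about 2 N) show it is held. Next I'll carry it over the slot.

Emit:
servo_tool([
  {"slide": [-361,92,15],"dr": [0,0,-1.414],"jaw": 1},
  {"slide": [-361,92,15],"dr": [0,0,-1.414],"jaw": 1},
  {"slide": [-361,92,15],"dr": [0,0,-1.414],"jaw": 1},
  {"slide": [-361,92,15],"dr": [0,0,-1.414],"jaw": 1},
  {"slide": [-361,92,15],"dr": [0,0,-1.414],"jaw": 1},
  {"slide": [-361,92,15],"dr": [0,0,-1.414],"jaw": 1},
  {"slide": [-361,92,15],"dr": [0,0,-1.414],"jaw": 1},
  {"slide": [-361,92,15],"dr": [0,0,-1.414],"jaw": 1},
  {"slide": [-361,92,15],"dr": [0,0,-1.414],"jaw": 1},
  {"slide": [-361,92,15],"dr": [0,0,-1.414],"jaw": 1},
  {"slide": [-361,92,15],"dr": [0,0,-1.414],"jaw": 1},
  {"slide": [-361,92,15],"dr": [0,0,-1.414],"jaw": 1},
  {"slide": [-361,92,15],"dr": [0,0,-1.414],"jaw": 1},
])

```text
t: 5.6
tool_pos: [0.5675, -0.0146, 0.3311]
orientation: [-0.25, -3.131, -0.0]
force: [0.5, -0.3, -1.5]
opening: 0.0135
gripper_force: 45.0
```

Run:
```python
from h import *
s=read_state(); print(s["tool_pos"],cv2.Rodrigues(s["orientation"])[0],s["q"],s["opening"],s["force"])
x,y,z=s["tool_pos"]; o=[]
for n in("scene","top"):
    I,D=snap(n,n+"2"); g=np.array([x,y,z-.167-.03]); u,v=np.round(proj(n,g)).astype(int); print(n,u,v,[proj(n,g+[0,0,d]).round(1) for d in(.03,-.03)])
    o.append(cv2.resize(I[v-45:v+45,u-45:u+45],(400,400),interpolation=cv2.INTER_CUBIC))
save("held2",np.hstack(o))
```

```text
[ 0.56747684 -0.01458886  0.33108504] [[-9.87284872e-01  1.58957647e-01 -1.02347210e-03]
 [ 1.58957578e-01  9.87285403e-01  1.48823473e-04]
 [ 1.03411569e-03 -1.57574826e-05 -9.99999465e-01]] [-1.16029437e-01  9.00769446e-02  1.66744108e+00  2.98493169e-05
  1.38510845e+00 -1.52719650e+00] 0.013503704679191625 [ 0.49532777 -0.2739904  -1.51111492]
scene 220 209 [array([218.7, 199.8]), array([222.1, 218.3])]
top 340 167 [array([341.2, 165.3]), array([338.7, 168.3])]
```

View pics/held2.png

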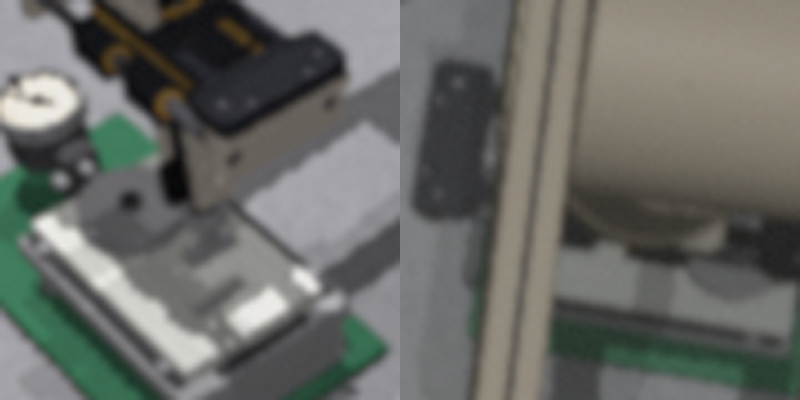

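The scene crop shows the gripper over the slot and a grey body, probably the bolt's collar and head, at crop (210,240). I'll use scene depth to locate the held bolt.

Run:
```python
from h import *
z=np.load("scene2.npz");P=cloud("scene",z["D"]);I=z["I"]
c=np.array([.5675,-.0146]); Q=P[(np.hypot(P[...,0]-c[0],P[...,1]-c[1])<.035)]
for a in np.arange(.072,.17,.006):
    q=Q[(Q[:,2]>=a)&(Q[:,2]<a+.006)]
    if len(q): print(round(a,3),len(q),(q[:,:2].mean(0)*1000).round(1),(q[:,0].min()*1e3).round(1),(q[:,0].max()*1e3).round(1),(q[:,1].min()*1e3).round(1),(q[:,1].max()*1e3).round(1))
b=cv2.resize(I[180:245,190:265],None,fx=9,fy=9,interpolation=cv2.INTER_CUBIC); save("held3",b)
print([proj("scene",np.array([.5691,-.0136,h])).round(1) for h in(.1,.128,.163)])
```

```text
0.096 12 [573.6 -10.7] 558.6 585.5 -18.8 -6.9
0.102 34 [573.  -11.5] 558.1 585.8 -18.7 -6.2
0.108 10 [571.3 -10.2] 561.5 581.6 -16.4 -6.6
0.114 5 [572.3  -9.9] 570.6 573.5 -13.6 -7.4
0.126 22 [577.7  -6.9] 567.1 584.3 -16.7 -0.4
0.132 34 [573.8  -8.7] 561.5 583.2 -22.6 -0.5
0.138 4 [577.1  -9. ] 573.7 579.3 -14.5 -5.4
0.144 6 [582.1  -8.1] 578.8 587.6 -12.1 1.1
0.15 23 [581.9  -5.2] 565.2 590.4 -19.1 7.8
0.156 33 [580.4  -1.5] 564.7 591.1 -21.0 10.4
0.162 29 [582.4  -9.1] 575.1 591.3 -34.4 8.9
0.168 53 [582.  -11.4] 572.3 591.4 -33.4 9.1
[array([222.1, 220.1]), array([220.6, 211.7]), array([218.5, 200.7])]
```

View pics/held3.png

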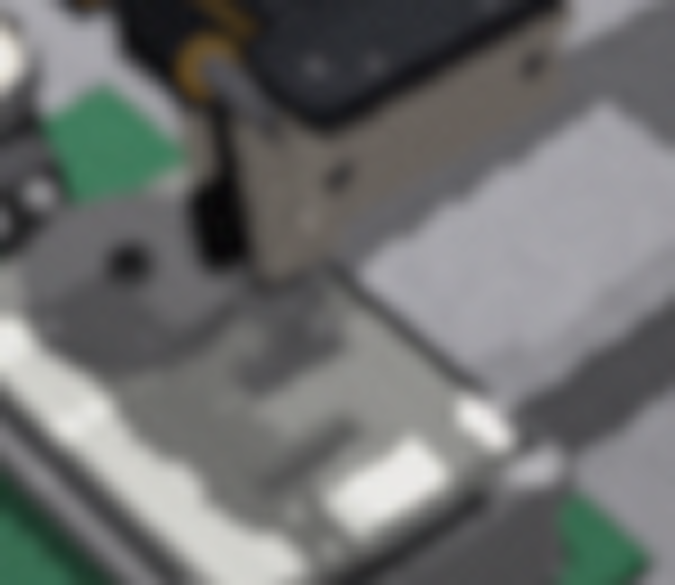

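Scene depth puts the T-head bottom at z≈99 mm and the bolt about (+0.5, +0.5) mm off the slot centre. This agrees with the top camera, so the scene bias is about (+4, +1.5). I'll correct by that and go down to just above collar contact, watching the force.

Emit:
servo_tool([
  {"slide": [0.4,-0.6,5],"dr": [0,0,0],"jaw": 1},
  {"slide": [0.4,-0.6,15],"dr": [0,0,0],"jaw": 1},
  {"slide": [0.4,-0.6,25],"dr": [0,0,0],"jaw": 1},
  {"slide": [0.4,-0.6,29],"dr": [0,0,0],"jaw": 1},
  {"slide": [0.4,-0.6,33],"dr": [0,0,0],"jaw": 1},
  {"slide": [0.4,-0.6,36],"dr": [0,0,0],"jaw": 1},
  {"slide": [0.4,-0.6,39],"dr": [0,0,0],"jaw": 1},
  {"slide": [0.4,-0.6,39],"dr": [0,0,0],"jaw": 1},
])

```text
t: 6.5
tool_pos: [0.5672, -0.0156, 0.2924]
orientation: [-0.246, -3.132, -0.0]
force: [0.0, 0.3, -1.7]
opening: 0.0136
gripper_force: 45.0
```

The head is about 6 mm into the slot with no contact force. I'll keep going down.

Emit:
servo_tool([
  {"slide": [0,0,4],"dr": [0,0,0],"jaw": 1},
  {"slide": [0,0,8],"dr": [0,0,0],"jaw": 1},
  {"slide": [0,0,12],"dr": [0,0,0],"jaw": 1},
  {"slide": [0,0,16],"dr": [0,0,0],"jaw": 1},
  {"slide": [0,0,20],"dr": [0,0,0],"jaw": 1},
  {"slide": [0,0,20],"dr": [0,0,0],"jaw": 1},
])

```text
t: 7.1
tool_pos: [0.5669, -0.0155, 0.2718]
orientation: [-0.246, -3.131, -0.0]
force: [-0.8, -0.6, -1.7]
opening: 0.0136
gripper_force: 45.0
```

Emit:
servo_tool([
  {"slide": [0,0,2],"dr": [0,0,0],"jaw": 1},
  {"slide": [0,0,4],"dr": [0,0,0],"jaw": 1},
  {"slide": [0,0,5],"dr": [0,0,0],"jaw": 1},
  {"slide": [0,0,5.5],"dr": [0,0,0],"jaw": 1},
  {"slide": [0,0,5.5],"dr": [0,0,0],"jaw": 1},
])

```text
t: 7.6
tool_pos: [0.5675, -0.0156, 0.2682]
orientation: [0.246, 3.131, -0.0]
force: [-2.5, 0.1, 6.1]
opening: 0.0134
gripper_force: 45.0
```

Emit:
servo_tool([
  {"slide": [0,0,1.5],"dr": [0,0,0],"jaw": 1},
  {"slide": [0,0,2.7],"dr": [0,0,0],"jaw": 1},
  {"slide": [0,0,2.7],"dr": [0,0,0],"jaw": 1},
  {"slide": [0,0,2.7],"dr": [0,0,0],"jaw": 1},
])

```text
t: 8.0
tool_pos: [0.5676, -0.0156, 0.2661]
orientation: [0.246, 3.131, -0.0]
force: [-5.1, -0.4, 10.9]
opening: 0.0138
gripper_force: 45.0
```

The force and height agree: about 4.8 mm of compression, origin at about 34 mm. Now the quarter turn.

Emit:
servo_tool([
  {"slide": [0,0,0],"dr": [0,0,0.14],"jaw": 1},
  {"slide": [0,0,0],"dr": [0,0,0.28],"jaw": 1},
  {"slide": [0,0,0],"dr": [0,0,0.42],"jaw": 1},
  {"slide": [0,0,0],"dr": [0,0,0.56],"jaw": 1},
  {"slide": [0,0,0],"dr": [0,0,0.7],"jaw": 1},
  {"slide": [0,0,0],"dr": [0,0,0.84],"jaw": 1},
  {"slide": [0,0,0],"dr": [0,0,0.98],"jaw": 1},
  {"slide": [0,0,0],"dr": [0,0,1.12],"jaw": 1},
  {"slide": [0,0,0],"dr": [0,0,1.26],"jaw": 1},
  {"slide": [0,0,0],"dr": [0,0,1.4],"jaw": 1},
  {"slide": [0,0,0],"dr": [0,0,1.52],"jaw": 1},
  {"slide": [0,0,0],"dr": [0,0,1.575],"jaw": 1},
  {"slide": [0,0,0],"dr": [0,0,1.575],"jaw": 1},
  {"slide": [0,0,0],"dr": [0,0,1.575],"jaw": 1},
])

```text
t: 9.4
tool_pos: [0.5685, -0.0157, 0.2669]
orientation: [2.39, 2.033, 0.005]
force: [0.8, -0.3, 8.6]
opening: 0.0135
gripper_force: 45.0
```

Run:
```python
from h import *
s=read_state(); R=cv2.Rodrigues(s["orientation"])[0]; print(s["tool_pos"],np.degrees(np.arctan2(R[1],R[0]))[:2],s["force"],s["wrist_torque"],s["opening"])
```

```text
[ 0.56853411 -0.01573016  0.26691123] [80.76786224 -9.2321987 ] [ 0.76939793 -0.27091963  8.58214222] [-0.09482433  0.0386182   0.03177937] 0.01353440151580733
```

Turned the full 90° with low torque. I'll ease up until the head seats, then release.

Emit:
servo_tool([
  {"slide": [0,0,-1],"dr": [0,0,0],"jaw": 1},
  {"slide": [0,0,-2],"dr": [0,0,0],"jaw": 1},
  {"slide": [0,0,-3],"dr": [0,0,0],"jaw": 1},
  {"slide": [0,0,-3.5],"dr": [0,0,0],"jaw": 1},
  {"slide": [0,0,-3.5],"dr": [0,0,0],"jaw": 1},
])

```text
t: 9.9
tool_pos: [0.5681, -0.0157, 0.2687]
orientation: [2.391, 2.034, 0.004]
force: [6.8, -0.7, -0.9]
opening: 0.0138
gripper_force: 45.0
```

Emit:
servo_tool([
  {"slide": [0,0,-3.5],"dr": [0,0,0],"jaw": 0.75},
  {"slide": [0,0,-3.5],"dr": [0,0,0],"jaw": 0.7},
  {"slide": [0,0,-3.5],"dr": [0,0,0],"jaw": 0.5},
  {"slide": [0,0,-3.5],"dr": [0,0,0],"jaw": 0.4},
  {"slide": [0,0,-3.5],"dr": [0,0,0],"jaw": 0.3},
  {"slide": [0,0,-3.5],"dr": [0,0,0],"jaw": 0.2},
  {"slide": [0,0,-3.5],"dr": [0,0,0],"jaw": 0.2},
  {"slide": [0,0,-3.5],"dr": [0,0,0],"jaw": 0.2},
])

```text
t: 10.7
tool_pos: [0.5672, -0.0156, 0.2715]
orientation: [-2.393, -2.036, 0.0]
force: [-0.5, 0.8, -0.0]
opening: 0.071
gripper_force: 0.0
```

Emit:
servo_tool([
  {"slide": [0,0,-30],"dr": [0,0,0],"jaw": 0},
  {"slide": [0,0,-70],"dr": [0,0,0],"jaw": 0},
  {"slide": [0,0,-110],"dr": [0,0,0],"jaw": 0},
  {"slide": [-40,-13,-130],"dr": [0,0,0],"jaw": 0},
  {"slide": [-405,-127,-130],"dr": [0,0,0],"jaw": 0},
  {"slide": [-405,-127,-130],"dr": [0,0,0],"jaw": 0},
  {"slide": [-405,-127,-130],"dr": [0,0,0],"jaw": 0},
  {"slide": [-405,-127,-130],"dr": [0,0,0],"jaw": 0},
  {"slide": [-405,-127,-130],"dr": [0,0,0],"jaw": 0},
  {"slide": [-405,-127,-130],"dr": [0,0,0],"jaw": 0},
  {"slide": [-405,-127,-130],"dr": [0,0,0],"jaw": 0},
  {"slide": [-405,-127,-130],"dr": [0,0,0],"jaw": 0},
  {"slide": [-405,-127,-130],"dr": [0,0,0],"jaw": 0},
  {"slide": [-405,-127,-130],"dr": [0,0,0],"jaw": 0},
  {"slide": [-405,-127,-130],"dr": [0,0,0],"jaw": 0},
])

```text
t: 12.2
tool_pos: [0.3774, -0.3942, 0.4014]
orientation: [-2.392, -2.036, -0.001]
force: [0.5, 0.4, 0.3]
opening: 0.0931
gripper_force: 0.0
```

Run:
```python
from h import *
yaw=np.radians(-9.2); o=[]
s=read_state(); print(s["tool_pos"],s["t"])
for n,b in(("top",(0,0)),("scene",(.0042,.0015))):
    A=[];D=[]
    for k in range(4):
        I,d=read_camera(n); A.append(I.astype(np.float32)); D.append(d)
    I=np.mean(A,0); np.savez(n+"3.npz",I=I,D=D[-1]); P=cloud(n,D[-1])
    q=P[(np.hypot(P[...,0]-.5665-b[0],P[...,1]+.015-b[1])<.035)&(P[...,2]>.095)&(P[...,2]<.13)]
    print(n,len(q),q.mean(0),q[:,2].max(),cv2.minAreaRect((q[:,:2]*1000).astype(np.float32)))
    cx,cy=.5390+b[0],-.1876+b[1]
    o.append(np.hstack([ortho(n,np.clip(I,0,255).astype(np.uint8),.5665+b[0],-.015+b[1],.105,.04,.0002,yaw),ortho(n,np.clip(I,0,255).astype(np.uint8),cx,cy,.096,.032,.00016,yaw)]))
save("after",cv2.resize(np.vstack(o),(600,600)))
```

```text
[ 0.37740032 -0.3942441   0.40144736] 12.2
top 95 [ 0.56628166 -0.01484905  0.1094052 ] 0.11504626885224416 ((567.061767578125, -15.066843032836914), (39.281307220458984, 12.211228370666504), 79.50664520263672)
scene 106 [ 0.57384888 -0.01097955  0.10604651] 0.1124984054217116 ((571.6912231445312, -14.17274284362793), (40.04571533203125, 13.030017852783203), 82.58528137207031)
```

View pics/after.png

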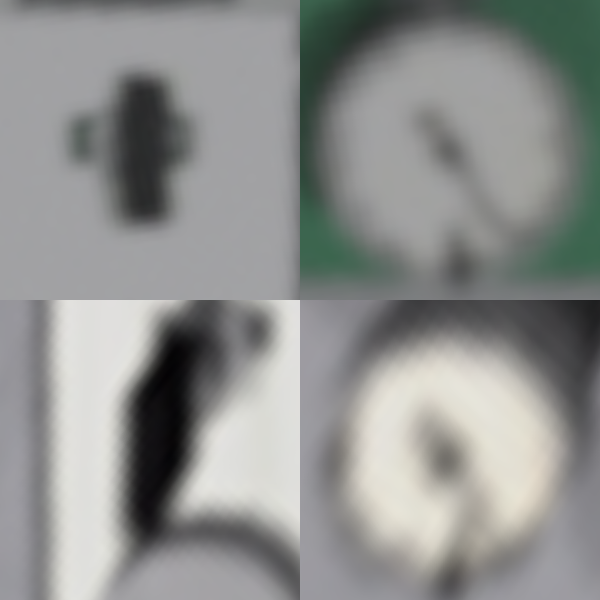

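The bolt is locked: the handle lies along fixture y and its top is at z≈110 (expected 111). In the top view the pointer tip is at (520,235), the zero mark at (460,258) and the hub at (450,150). That means about +34° anticlockwise; I'll refine it numerically.

```bash
cat > dial.py <<'E'
from h import *
def angles(n,I,cx,cy,yaw=np.radians(-9.2)):
    out={}
    th=np.radians(np.arange(-80,100,.5))
    for nm,r0,r1 in(("inner",.008,.014),("mid",.012,.0175),("zero",.0185,.0235)):
        rs=np.arange(r0,r1,.0005); T,Rr=np.meshgrid(th,rs)
        W=np.stack([cx+Rr*np.sin(T+yaw),cy-Rr*np.cos(T+yaw),np.full_like(T,.096)],-1); m=proj(n,W).astype(np.float32)
        g=cv2.remap(I.astype(np.float32).mean(2),m[...,0],m[...,1],cv2.INTER_CUBIC).mean(0)
        d=np.median(g)-g; out[nm]=d
    return np.degrees(th),out
def peaks(t,d):
    d=np.clip(d,0,None); r=[]
    for i in range(2,len(d)-2):
        if d[i]==d[max(0,i-16):i+17].max() and d[i]>.25*d.max():
            s=slice(max(0,i-14),i+15); w=np.clip(d[s]-.4*d[i],0,None); r.append((round((w*t[s]).sum()/w.sum(),1),round(float(d[i]),0)))
    return r
if __name__=="__main__":
    for n,b in(("top",(0,0)),("scene",(.0042,.0015))):
        I=np.load(n+"3.npz")["I"]
        for c in((.539,-.1876),(.5395,-.1876),(.539,-.1871)):
            t,o=angles(n,I,c[0]+b[0],c[1]+b[1]); print(n,c,{k:peaks(t,v) for k,v in o.items()})
E
python3 dial.py
```

```text
top (0.539, -0.1876) {'inner': [(np.float64(31.4), 23.0)], 'mid': [(np.float64(31.0), 25.0)], 'zero': [(np.float64(5.0), 40.0), (np.float64(35.4), 20.0)]}
top (0.5395, -0.1876) {'inner': [(np.float64(28.5), 23.0)], 'mid': [(np.float64(29.4), 25.0)], 'zero': [(np.float64(3.6), 38.0), (np.float64(34.5), 20.0)]}
top (0.539, -0.1871) {'inner': [(np.float64(30.0), 23.0)], 'mid': [(np.float64(30.0), 25.0)], 'zero': [(np.float64(5.0), 37.0), (np.float64(34.4), 20.0)]}
scene (0.539, -0.1876) {'inner': [(np.float64(22.5), 37.0)], 'mid': [(np.float64(18.5), 57.0)], 'zero': [(np.float64(5.8), 54.0)]}
scene (0.5395, -0.1876) {'inner': [(np.float64(20.0), 35.0)], 'mid': [(np.float64(16.5), 57.0)], 'zero': [(np.float64(4.4), 51.0)]}
scene (0.539, -0.1871) {'inner': [(np.float64(21.5), 36.0)], 'mid': [(np.float64(19.0), 56.0)], 'zero': [(np.float64(6.6), 52.0)]}
```

The pointer and zero mark at the same radius differ by about 30.5°. I'll go to the bezel, turned about 16° back so the sweep stays clear of the post.

Emit:
servo_tool([
  {"slide": [230,126,50],"dr": [0,0,0.279],"jaw": 0},
  {"slide": [230,126,50],"dr": [0,0,0.279],"jaw": 0},
  {"slide": [230,126,50],"dr": [0,0,0.279],"jaw": 0},
  {"slide": [230,126,50],"dr": [0,0,0.279],"jaw": 0},
  {"slide": [230,126,50],"dr": [0,0,0.279],"jaw": 0},
  {"slide": [230,126,50],"dr": [0,0,0.279],"jaw": 0},
  {"slide": [230,126,50],"dr": [0,0,0.279],"jaw": 0},
  {"slide": [230,126,50],"dr": [0,0,0.279],"jaw": 0},
  {"slide": [230,126,50],"dr": [0,0,0.279],"jaw": 0},
  {"slide": [230,126,50],"dr": [0,0,0.279],"jaw": 0},
])

```text
t: 13.6
tool_pos: [0.5377, -0.1893, 0.352]
orientation: [2.654, 1.681, 0.0]
force: [0.1, 0.4, 0.4]
opening: 0.0928
gripper_force: 0.0
```

Run:
```python
from h import *
s=read_state(); R=cv2.Rodrigues(s["orientation"])[0]; e=np.array([.5386,-.1876,.272])-s["tool_pos"]; print(s["tool_pos"],np.degrees(np.arctan2(R[1],R[0]))[:2],"slide",R.T@e*1000)
```

```text
[ 0.53770921 -0.18929603  0.35199103] [ 64.69247768 -25.30751425] slide [1.93180552e+00 2.94961719e-02 7.99906373e+01]
```

Emit:
servo_tool([
  {"slide": [1.9,0,30],"dr": [0,0,0],"jaw": 0},
  {"slide": [1.9,0,55],"dr": [0,0,0],"jaw": 0},
  {"slide": [1.9,0,70],"dr": [0,0,0],"jaw": 0},
  {"slide": [1.9,0,79],"dr": [0,0,0],"jaw": 0},
  {"slide": [1.9,0,79],"dr": [0,0,0],"jaw": 0.2},
  {"slide": [1.9,0,79],"dr": [0,0,0],"jaw": 0.35},
  {"slide": [1.9,0,79],"dr": [0,0,0],"jaw": 0.5},
  {"slide": [1.9,0,79],"dr": [0,0,0],"jaw": 0.6},
  {"slide": [1.9,0,79],"dr": [0,0,0],"jaw": 0.6},
  {"slide": [1.9,0,79],"dr": [0,0,0],"jaw": 0.6},
  {"slide": [1.9,0,79],"dr": [0,0,0],"jaw": 0.6},
], force=10)

```text
t: 14.7
tool_pos: [0.5405, -0.1872, 0.274]
orientation: [2.648, 1.68, 0.005]
force: [9.5, -3.0, -4.0]
opening: 0.056
gripper_force: 10.0
```

The grip is good (56.0 mm), but a 10 N side load shows the true centre is about 2 mm along tool +y. I'll recentre and then turn.

Emit:
servo_tool([
  {"slide": [0,1,0],"dr": [0,0,0],"jaw": 0.6},
  {"slide": [0,2,0],"dr": [0,0,0],"jaw": 0.6},
  {"slide": [0,2,0],"dr": [0,0,0],"jaw": 0.6},
], force=15)

```text
t: 15.0
tool_pos: [0.5414, -0.1875, 0.2739]
orientation: [2.651, 1.682, 0.002]
force: [0.4, -1.1, 5.7]
opening: 0.0556
gripper_force: 15.0
```

Emit:
servo_tool([
  {"slide": [0,2,0],"dr": [0,0,-0.1],"jaw": 0.6},
  {"slide": [0,2,0],"dr": [0,0,-0.2],"jaw": 0.6},
  {"slide": [0,2,0],"dr": [0,0,-0.3],"jaw": 0.6},
  {"slide": [0,2,0],"dr": [0,0,-0.4],"jaw": 0.6},
  {"slide": [0,2,0],"dr": [0,0,-0.49],"jaw": 0.6},
  {"slide": [0,2,0],"dr": [0,0,-0.535],"jaw": 0.6},
  {"slide": [0,2,0],"dr": [0,0,-0.535],"jaw": 0.6},
  {"slide": [0,2,0],"dr": [0,0,-0.535],"jaw": 0.6},
])

```text
t: 15.8
tool_pos: [0.5416, -0.1877, 0.2736]
orientation: [-2.111, -2.322, 0.003]
force: [-12.5, 2.9, 16.6]
opening: 0.0555
gripper_force: 15.0
```

Run:
```python
from h import *
s=read_state(); R=cv2.Rodrigues(s["orientation"])[0]; print(s["tool_pos"],np.degrees(np.arctan2(R[1],R[0]))[:2],s["force"],s["wrist_torque"])
```

```text
[ 0.5416403  -0.18772828  0.27356279] [95.46633909  5.46665137] [-12.5324189    2.92216049  16.5536257 ] [0.67560316 2.50096815 0.0357706 ]
```

I repeated the 2 mm shift by mistake in that call, so I'll undo it before releasing.

Emit:
servo_tool([
  {"slide": [0.5,-0.9,0],"dr": [0,0,0],"jaw": 0.6},
  {"slide": [1,-1.8,0],"dr": [0,0,0],"jaw": 0.6},
  {"slide": [1,-1.8,0],"dr": [0,0,0],"jaw": 0.6},
])

```text
t: 16.1
tool_pos: [0.5408, -0.1874, 0.2737]
orientation: [2.113, 2.324, -0.0]
force: [-2.1, 0.1, 7.2]
opening: 0.0557
gripper_force: 15.0
```

Emit:
servo_tool([
  {"slide": [0,0,0],"dr": [0,0,0],"jaw": 0.3},
  {"slide": [0,0,0],"dr": [0,0,0],"jaw": 0.1},
  {"slide": [0,0,0],"dr": [0,0,0],"jaw": 0},
  {"slide": [0,0,0],"dr": [0,0,0],"jaw": 0},
  {"slide": [0,0,0],"dr": [0,0,0],"jaw": 0},
  {"slide": [0,0,0],"dr": [0,0,0],"jaw": 0},
])

```text
t: 16.7
tool_pos: [0.5407, -0.1873, 0.2724]
orientation: [-2.113, -2.324, 0.0]
force: [-0.8, -0.4, 0.4]
opening: 0.0929
gripper_force: 0.0
```

Emit:
servo_tool([
  {"slide": [0,0,-40],"dr": [0,0,0],"jaw": 0},
  {"slide": [0,0,-80],"dr": [0,0,0],"jaw": 0},
  {"slide": [-190,-182,-130],"dr": [0,0,0],"jaw": 0},
  {"slide": [-190,-182,-130],"dr": [0,0,0],"jaw": 0},
  {"slide": [-190,-182,-130],"dr": [0,0,0],"jaw": 0},
  {"slide": [-190,-182,-130],"dr": [0,0,0],"jaw": 0},
  {"slide": [-190,-182,-130],"dr": [0,0,0],"jaw": 0},
  {"slide": [-190,-182,-130],"dr": [0,0,0],"jaw": 0},
  {"slide": [-190,-182,-130],"dr": [0,0,0],"jaw": 0},
  {"slide": [-190,-182,-130],"dr": [0,0,0],"jaw": 0},
  {"slide": [-190,-182,-130],"dr": [0,0,0],"jaw": 0},
  {"slide": [-190,-182,-130],"dr": [0,0,0],"jaw": 0},
])

```text
t: 17.9
tool_pos: [0.3784, -0.3927, 0.4021]
orientation: [-2.111, -2.326, -0.001]
force: [-0.2, -0.2, -0.3]
opening: 0.0934
gripper_force: 0.0
```

Run:
```python
from h import *
from dial import *
yaw=np.radians(-9.2); o=[]
s=read_state(); print(s["tool_pos"],s["t"])
for n,b in(("top",(0,0)),("scene",(.0042,.0015))):
    I=np.mean([read_camera(n)[0].astype(np.float32) for k in range(6)],0); J=np.load(n+"3.npz")["I"]; np.savez(n+"4.npz",I=I)
    c=(.539+b[0],-.1876+b[1])
    t,a=angles(n,I,*c); print(n,{k:peaks(t,v) for k,v in a.items()})
    o.append(np.hstack([ortho(n,np.clip(X,0,255).astype(np.uint8),*c,.096,.032,.00016,yaw) for X in(J,I)]))
save("dial2",np.vstack(o)[:,:,:] if o[0].shape[1]<=800 else cv2.resize(np.vstack(o),(600,600)))
```

```text
[ 0.37841599 -0.39268273  0.4020946 ] 17.9
top {'inner': [(np.float64(31.5), 23.0)], 'mid': [(np.float64(32.0), 30.0)], 'zero': [(np.float64(34.1), 38.0)]}
scene {'inner': [(np.float64(25.9), 32.0)], 'mid': [(np.float64(28.5), 54.0)], 'zero': [(np.float64(30.1), 67.0)]}
```

View pics/dial2.png

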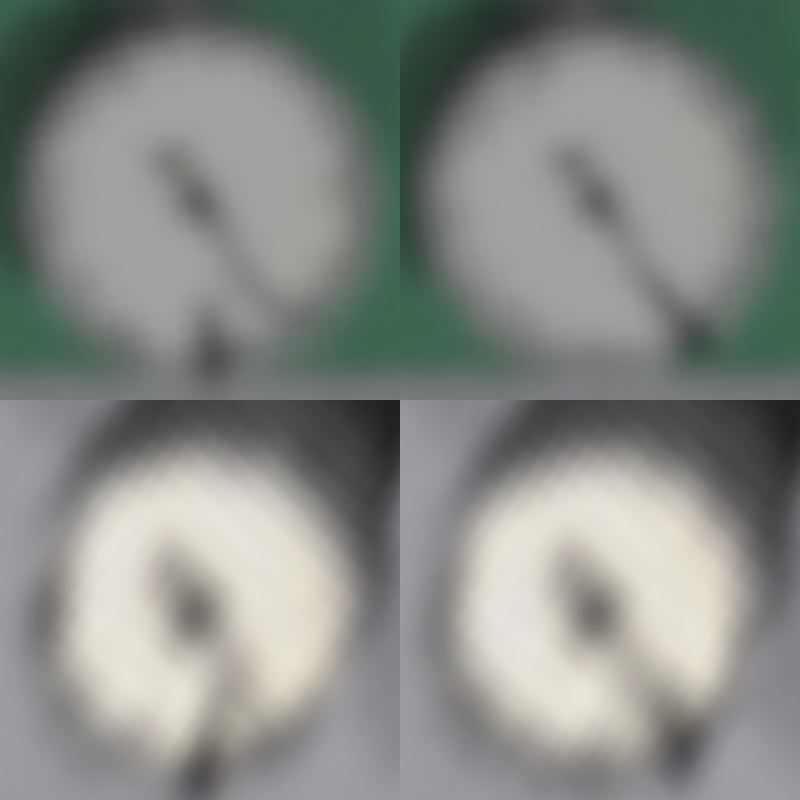

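The zero mark, now at right-panel (690,335), has come to within a couple of degrees of the pointer line. I'll measure the residual better with line fits: the needle from the earlier image where it stands alone, the mark from the difference image.

Run:
```python
from h import *
I3=np.load("top3.npz")["I"].mean(2);I4=np.load("top4.npz")["I"].mean(2); yaw=np.radians(-9.2); c=np.array([.539,-.1876])
def samp(I,a,s,w):  # along dir a (deg from fixture -y, ccw), offset s along, w across(ccw)
    A=np.radians(a)+yaw; e=np.array([np.sin(A),-np.cos(A)]); f=np.array([np.cos(A),np.sin(A)])
    S,W=np.meshgrid(s,w,indexing="ij"); X=c+S[...,None]*e+W[...,None]*f
    m=proj("top",np.concatenate([X,np.full(X.shape[:2]+(1,),.096)],-1)).astype(np.float32)
    return cv2.remap(I.astype(np.float32),m[...,0],m[...,1],cv2.INTER_CUBIC)
w=np.arange(-.005,.00501,.0002)
def ridge(name,I,a,s,bg=None):
    G=samp(I,a,s,w); d=np.median(G,1,keepdims=True)-G if bg is None else bg-G
    d=np.clip(d-.3*d.max(1,keepdims=True),0,None); x=(d*w).sum(1)/d.sum(1); print(name,a,[(round(p*1e3),round(q*1e3,2)) for p,q in zip(s,x)]); return x
s=np.r_[-.012:.0221:.002]
x=ridge("needle im3",I3,36,s); k=((s<-.003)|(s>.003))&(s<.0205); p=np.polyfit(s[k],x[k],1); print("angle",36+np.degrees(np.arctan(p[0])),"off",p[1]*1e3)
x=ridge("needle im4",I4,36,s)
sm=np.arange(.014,.030,.002)
ridge("mark im3-im4",I3-I4,5,sm,0); ridge("mark im4-im3",I4-I3,35,sm,0)
G=lambda I,a:(-samp(I,a,sm,w)).max(1).round(0)
print(G(I3-I4,5),G(I4-I3,35))
```

```text
needle im3 36 [(-12, np.float64(-0.4)), (-10, np.float64(-0.34)), (-8, np.float64(-0.13)), (-6, np.float64(0.06)), (-4, np.float64(-0.07)), (-2, np.float64(-0.28)), (0, np.float64(-0.37)), (2, np.float64(-0.32)), (4, np.float64(-0.39)), (6, np.float64(-0.28)), (8, np.float64(-0.4)), (10, np.float64(-0.8)), (12, np.float64(-1.2)), (14, np.float64(-1.38)), (16, np.float64(-1.42)), (18, np.float64(-1.18)), (20, np.float64(-0.57)), (22, np.float64(0.22))]
angle 34.06000503031165 off -0.4419442907631375
needle im4 36 [(-12, np.float64(-0.45)), (-10, np.float64(-0.44)), (-8, np.float64(-0.15)), (-6, np.float64(0.08)), (-4, np.float64(-0.05)), (-2, np.float64(-0.28)), (0, np.float64(-0.37)), (2, np.float64(-0.37)), (4, np.float64(-0.41)), (6, np.float64(-0.3)), (8, np.float64(-0.47)), (10, np.float64(-0.79)), (12, np.float64(-1.11)), (14, np.float64(-1.19)), (16, np.float64(-1.06)), (18, np.float64(-0.94)), (20, np.float64(-0.83)), (22, np.float64(-0.6))]
mark im3-im4 5 [(14, np.float64(0.05)), (16, np.float64(-0.07)), (18, np.float64(-0.1)), (20, np.float64(0.12)), (22, np.float64(0.59)), (24, np.float64(0.8)), (26, np.float64(0.58)), (28, np.float64(0.31))]
mark im4-im3 35 [(14, np.float64(0.34)), (16, np.float64(0.47)), (18, np.float64(-0.06)), (20, np.float64(-0.67)), (22, np.float64(-0.73)), (24, np.float64(-0.64)), (26, np.float64(-0.58)), (28, np.float64(-0.65))]
[ 7. 18. 32. 43. 47. 48. 42. 31.] [ 3.  7. 13. 16. 19. 25. 32. 33.]
```

```bash
cat > fit.py <<'E'
from h import *
from scipy.optimize import least_squares
from scipy.ndimage import gaussian_filter
yaw=np.radians(-9.2); K=5; sg=lambda x:1/(1+np.exp(-np.clip(x/.00015,-40,40)))
def setup(n,c0,files):
    u,v=np.round(proj(n,np.array([*c0,.096]))).astype(int); h=16
    o=(np.arange(2*h*K)+.5)/K-.5; U,V=np.meshgrid(u-h+o,v-h+o); W=onz(n,U,V,.096)[...,:2]
    ims=[np.load(f)["I"].mean(2)[v-h:v+h,u-h:u+h] for f in files]
    return dict(n=n,c0=np.array(c0),W=W,ims=ims)
def seg(X,c,a,r0,r1,w0,w1):
    A=a+yaw; d=X-c; s=d[...,0]*np.sin(A)-d[...,1]*np.cos(A); w=d[...,0]*np.cos(A)+d[...,1]*np.sin(A)
    hw=(w0+(w1-w0)*np.clip((s-r0)/(r1-r0),0,1))/2
    return sg(s-r0)*sg(r1-s)*sg(hw-abs(w))
def model(p,S,i,k):
    # p: an,a1,a2, tail,wt,tip,w0,w1,hub,mr1,mw, sig0,sig1, then per image set: cx,cy
    an,am=p[0],p[1+k]; c=S["c0"]+p[13+2*i:15+2*i]*1e-3; q=p[3:11]*1e-3; X=S["W"]
    n=np.maximum(seg(X,c,an,-q[0],0,q[1],q[1]),seg(X,c,an,0,q[2],q[3],q[4])); n=np.maximum(n,sg(q[5]-np.hypot(*np.moveaxis(X-c,-1,0))))
    m=np.maximum(n,seg(X,c,am,q[6],.0275,q[7],q[7])); m=gaussian_filter(m,p[11+i]*K)
    return m.reshape(32,K,32,K).mean((1,3)),c
def res(p,SS,full=False):
    out=[];fr=[]
    for i,S in enumerate(SS):
        Wp=S["W"].reshape(32,K,32,K,2).mean((1,3))
        for k,I in enumerate(S["ims"]):
            m,c=model(p,S,i,k); d=Wp-c; r=np.hypot(d[...,0],d[...,1]); ok=np.hypot(*np.moveaxis(Wp-S["c0"],-1,0))<RMAX
            B=np.c_[np.ones(ok.sum()),(d[ok]*40),-m[ok]]; cf=np.linalg.lstsq(B,I[ok],rcond=None)[0]; out.append((I[ok]-B@cf)/cf[3]*100); fr.append(cf[3])
    return (np.concatenate(out),fr) if full else np.concatenate(out)
def run(SS,a2=34.):
    D=np.radians; p0=np.r_[D([34.5,6,a2]),12,3,22,2,1,3,17,3,[.9]*2,[0]*2*len(SS)]
    if len(SS)==1: p0=np.r_[p0[:13],0,0]
    lo=np.r_[[-2]*3,8,1,18,.5,.2,1,10,1,.2,.2,[-5]*(len(p0)-13)]; hi=np.r_[[2]*3,16,6,26,5,4,6,22,6,3,3,[5]*(len(p0)-13)]
    f=least_squares(res,p0,bounds=(lo,hi),args=(SS,),loss="soft_l1",f_scale=4,x_scale=np.r_[[.05]*3,[1]*8,.3,.3,[1]*(len(p0)-13)],diff_step=1e-3)
    C=np.linalg.pinv(f.jac.T@f.jac)*2*f.cost/len(f.fun)
    print([S["n"] for S in SS],"RMAX",RMAX,"deg",np.degrees(f.x[:3]).round(2),"resid",np.degrees(f.x[0]-f.x[2]).round(2),"rot",np.degrees(f.x[2]-f.x[1]).round(2),"sd",np.degrees(np.sqrt(np.diag(C)[:3])).round(2),"rms",f.fun.std().round(2),f.x[3:].round(2)); return f.x
E
cat > run1.py <<'E'
import fit; from fit import *
T=setup("top",(.5386,-.1878),["top3.npz","top4.npz"]); S=setup("scene",(.543,-.186),["scene3.npz","scene4.npz"])
for R in(.020,.0225):
    fit.RMAX=R
    for SS in([T],[S],[T,S]): run(SS)
E
timeout 500 python3 run1.py
```

```text
['top'] RMAX 0.02 deg [33.5   3.81 34.5 ] resid -1.01 rot 30.69 sd [0.35 0.81 0.45] rms 0.72 [10.58  1.   26.    0.5   0.3   1.07 15.98  1.06  1.11  1.89  0.65 -1.19]
['scene'] RMAX 0.02 deg [34.4   6.49 32.42] resid 1.98 rot 25.92 sd [1.2  3.63 1.34] rms 0.73 [ 8.    1.   20.07  0.5   0.21  1.   16.4   1.05  1.04  1.83 -0.67 -3.01]
['top', 'scene'] RMAX 0.02 deg [33.35  4.26 34.53] resid -1.18 rot 30.26 sd [0.29 0.95 0.34] rms 0.75 [ 9.71  1.   26.    0.5   0.24  1.   16.08  1.01  1.14  1.    0.54 -0.95
 -0.37 -3.73]
['top'] RMAX 0.0225 deg [34.07  4.94 35.67] resid -1.61 rot 30.73 sd [1.65 5.72 1.68] rms 1.59 [ 8.    1.   25.64  0.5   0.2   1.   20.02  1.58  1.55  1.53  0.35 -0.64]
['scene'] RMAX 0.0225 deg [48.05  9.22 27.22] resid 20.82 rot 18.0 sd [28.62 81.31 52.67] rms 1.2 [ 8.29  1.   25.99  0.5   0.25  1.01 20.4   2.12  2.44  1.12 -1.44 -4.31]
['top', 'scene'] RMAX 0.0225 deg [36.38  6.07 35.9 ] resid 0.48 rot 29.84 sd [1.67 4.36 1.44] rms 1.51 [ 8.01  1.   25.81  0.5   0.2   1.   21.46  2.33  1.63  2.62  0.26 -0.61
 -0.74 -4.89]
```

The top-camera fit gives a rotation of 30.7°, matching the robot's 30.8°, so I trust it. I'll do one robustness check with that rotation imposed.

```bash
cat > run2.py <<'E'
import fit; from fit import *
T=setup("top",(.5386,-.1878),["top3.npz","top4.npz"]); r0=fit.res
def rc(p,SS): return np.r_[r0(p,SS),(p[2]-p[1]-np.radians(30.75))*2e3]
fit.res=rc
for R in(.018,.019,.021,.022,.0235):
    fit.RMAX=R; fit.run([T])
E
timeout 500 python3 run2.py
```

```text
['top'] RMAX 0.018 deg [33.18  3.82 34.56] resid -1.38 rot 30.75 sd [0.16 0.22 0.22] rms 0.42 [11.28  1.   26.    0.5   0.5   1.39 15.57  1.02  1.09  2.63  0.5  -0.9 ]
['top'] RMAX 0.019 deg [33.28  3.86 34.61] resid -1.33 rot 30.75 sd [0.19 0.25 0.25] rms 0.51 [11.11  1.   26.    0.5   0.49  1.34 15.75  1.05  1.08  1.08  0.54 -0.94]
['top'] RMAX 0.021 deg [33.81  4.22 34.97] resid -1.16 rot 30.75 sd [0.62 0.61 0.61] rms 0.97 [ 9.2   1.   23.65  0.5   0.21  1.   17.28  1.11  1.19  2.05  0.45 -0.68]
['top'] RMAX 0.022 deg [33.92  4.59 35.34] resid -1.42 rot 30.75 sd [1.24 1.04 1.04] rms 1.36 [ 8.14  1.   23.38  0.5   0.2   1.   19.19  1.42  1.4   0.2   0.35 -0.64]
['top'] RMAX 0.0235 deg [33.52  4.22 34.97] resid -1.45 rot 30.75 sd [2.9  2.17 2.16] rms 2.19 [ 8.04  1.   25.86  0.5   0.2   1.   20.71  1.83  1.75  1.05  0.74 -0.67]
```

The overshoot is consistent at about 1.3°. I'll go back and nudge the bezel clockwise by 0.023 rad.

Emit:
servo_tool([
  {"slide": [190,182,50],"dr": [0,0,0],"jaw": 0},
  {"slide": [190,182,50],"dr": [0,0,0],"jaw": 0},
  {"slide": [190,182,50],"dr": [0,0,0],"jaw": 0},
  {"slide": [190,182,50],"dr": [0,0,0],"jaw": 0},
  {"slide": [190,182,50],"dr": [0,0,0],"jaw": 0},
  {"slide": [190,182,50],"dr": [0,0,0],"jaw": 0},
  {"slide": [190,182,50],"dr": [0,0,0],"jaw": 0},
  {"slide": [190,182,50],"dr": [0,0,0],"jaw": 0},
  {"slide": [190,182,80],"dr": [0,0,0],"jaw": 0},
  {"slide": [190,182,105],"dr": [0,0,0],"jaw": 0},
  {"slide": [190,182,120],"dr": [0,0,0],"jaw": 0},
  {"slide": [190,182,129],"dr": [0,0,0],"jaw": 0},
  {"slide": [190,182,129],"dr": [0,0,0],"jaw": 0},
])

```text
t: 19.8
tool_pos: [0.5401, -0.1879, 0.2727]
orientation: [-2.114, -2.322, 0.001]
force: [0.4, 0.0, -0.1]
opening: 0.0931
gripper_force: 0.0
```

Emit:
servo_tool([
  {"slide": [0,0,0],"dr": [0,0,0],"jaw": 0.2},
  {"slide": [0,0,0],"dr": [0,0,0],"jaw": 0.3},
  {"slide": [0,0,0],"dr": [0,0,0],"jaw": 0.4},
  {"slide": [0,0,0],"dr": [0,0,0],"jaw": 0.6},
  {"slide": [0,0,0],"dr": [0,0,0],"jaw": 0.6},
  {"slide": [0,0,0],"dr": [0,0,0],"jaw": 0.6},
  {"slide": [0,0,0],"dr": [0,0,0],"jaw": 0.6},
  {"slide": [0,0,0],"dr": [0,0,0],"jaw": 0.6},
], force=15)

```text
t: 20.6
tool_pos: [0.5408, -0.1873, 0.2739]
orientation: [2.113, 2.324, 0.0]
force: [-1.2, -0.5, 3.2]
opening: 0.0555
gripper_force: 15.0
```

Run:
```python
from h import *
s=read_state(); R=cv2.Rodrigues(s["orientation"])[0]; print(s["tool_pos"],np.degrees(np.arctan2(R[1],R[0]))[:2],s["force"],s["wrist_torque"],s["opening"])
```

```text
[ 0.54082397 -0.18729808  0.27386749] [95.44832862  5.44833069] [-1.18099155 -0.52150825  3.21381818] [0.01738776 0.36150822 0.05125123] 0.05550187066722593
```

Emit:
servo_tool([
  {"slide": [0,0,0],"dr": [0,0,0.012],"jaw": 0.6},
  {"slide": [0,0,0],"dr": [0,0,0.023],"jaw": 0.6},
  {"slide": [0,0,0],"dr": [0,0,0.023],"jaw": 0.6},
  {"slide": [0,0,0],"dr": [0,0,0.023],"jaw": 0.6},
])

```text
t: 21.0
tool_pos: [0.5408, -0.1874, 0.2738]
orientation: [2.14, 2.299, 0.0]
force: [-1.9, 0.5, 5.4]
opening: 0.0555
gripper_force: 15.0
```

Run:
```python
from h import *
s=read_state(); R=cv2.Rodrigues(s["orientation"])[0]; print(s["tool_pos"],np.degrees(np.arctan2(R[1],R[0]))[:2],s["force"])
```

```text
[ 0.54083737 -0.18735395  0.27383846] [94.09590837  4.09591153] [-1.8537568   0.54685023  5.3877631 ]
```

Emit:
servo_tool([
  {"slide": [0,0,0],"dr": [0,0,0.023],"jaw": 0.3},
  {"slide": [0,0,0],"dr": [0,0,0.023],"jaw": 0.1},
  {"slide": [0,0,0],"dr": [0,0,0.023],"jaw": 0},
  {"slide": [0,0,0],"dr": [0,0,0.023],"jaw": 0},
  {"slide": [0,0,0],"dr": [0,0,0.023],"jaw": 0},
])

```text
t: 21.5
tool_pos: [0.5407, -0.1873, 0.2733]
orientation: [-2.166, -2.275, 0.0]
force: [-0.6, -0.3, 0.6]
opening: 0.0902
gripper_force: 0.0
```

Emit:
servo_tool([
  {"slide": [0,0,-40],"dr": [0,0,0],"jaw": 0},
  {"slide": [0,0,-80],"dr": [0,0,0],"jaw": 0},
  {"slide": [-190,-182,-130],"dr": [0,0,0],"jaw": 0},
  {"slide": [-190,-182,-130],"dr": [0,0,0],"jaw": 0},
  {"slide": [-190,-182,-130],"dr": [0,0,0],"jaw": 0},
  {"slide": [-190,-182,-130],"dr": [0,0,0],"jaw": 0},
  {"slide": [-190,-182,-130],"dr": [0,0,0],"jaw": 0},
  {"slide": [-190,-182,-130],"dr": [0,0,0],"jaw": 0},
  {"slide": [-190,-182,-130],"dr": [0,0,0],"jaw": 0},
  {"slide": [-190,-182,-130],"dr": [0,0,0],"jaw": 0},
  {"slide": [-190,-182,-130],"dr": [0,0,0],"jaw": 0},
  {"slide": [-190,-182,-130],"dr": [0,0,0],"jaw": 0},
])

```text
t: 22.7
tool_pos: [0.3691, -0.385, 0.4031]
orientation: [-2.164, -2.277, -0.001]
force: [-0.2, -0.3, -0.2]
opening: 0.0928
gripper_force: 0.0
```

The release call carried the 0.023 rad again, so the bezel may have been dragged slightly. I'll measure it.

```bash
cat > run3.py <<'E'
import fit,sys; from fit import *
n="top"; f=sys.argv[1]
I=np.mean([read_camera(n)[0].astype(np.float32) for k in range(6)],0); np.savez(f,I=I); I2,D=read_camera(n); P=cloud(n,D)
q=P[(np.hypot(P[...,0]-.5665,P[...,1]+.015)<.035)&(P[...,2]>.095)&(P[...,2]<.13)]; print("bolt",q[:,2].mean(),cv2.minAreaRect((q[:,:2]*1000).astype(np.float32)))
T=setup("top",(.5386,-.1878),["top3.npz",f])
for R in(.018,.020,.021): fit.RMAX=R; fit.run([T])
E
timeout 500 python3 run3.py top5.npz
```

```text
bolt 0.1092967171369709 ((566.9876098632812, -14.94449234008789), (38.47135543823242, 12.315285682678223), 81.21501922607422)
['top'] RMAX 0.018 deg [33.29  4.6  34.1 ] resid -0.81 rot 29.5 sd [0.19 0.47 0.44] rms 0.43 [11.22  1.   25.97  0.5   0.51  1.39 15.59  1.05  1.08  2.22  0.5  -0.88]
['top'] RMAX 0.02 deg [33.56  3.76 34.01] resid -0.44 rot 30.25 sd [0.37 0.72 0.48] rms 0.72 [10.63  1.   26.    0.5   0.32  1.09 15.81  1.    1.11  1.08  0.66 -1.18]
['top'] RMAX 0.021 deg [33.31  4.06 34.29] resid -0.98 rot 30.23 sd [0.59 1.52 0.68] rms 0.98 [ 9.81  1.   21.55  0.5   0.27  1.01 16.55  1.    1.16  0.4   0.57 -1.01]
```

The residual is now under 1° (within measurement error), the bolt is still locked, and the robot is clear. Handing in.

```bash
python3 -c "
from plant import *
print(close_job())"
```

```text
the job is handed in; nothing more can be done
None
```

The job is handed in after about 23 s on the robot clock: the T-bolt is locked under the bridge a full quarter turn, and the bezel was then turned until the pointer reads zero, to within about 1° by camera measurement.

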